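# Lay out the plug gauges from their case

## Robot

A 6-joint arm with a two-finger parallel gripper is mounted at the origin on the work surface. World frame = base frame: x ahead of the robot, y to its left, z up, the work surface at z = 0. Lengths are in mm, angles in degrees, forces in N, time in s.
With the tool pointing down it reaches from about 300 to 850 mm from the base axis. Payload 4.2 kg.
Tool frame: the origin (TCP) lies at the very end of the fingers, on their centre line; the grasp point (between the pads) lies 19 mm behind it (env.grasp_offset is the distance from the TCP to the grasp point, in mm); z points along the fingers, y is the line along which they close (so a half turn about z gives the same grasp; the last joint's range is limited). The gripper opens to 91 mm and grips with 3 to 60 N. Pads are 32 mm wide; open, the fingers measure 118 mm over their backs; the gripper's body (76 mm by 178 mm) begins 60 mm behind the grasp point.
Start: joints at [66.005, 18.312, 89.639, -0, 72.044, -1.146], TCP at [223.284, 529.894, 213.976] pointing down, gripper open.
Joint ranges: [-177.97, 177.97], [-48.28, 115.42], [12.27, 149.76], [-77.06, 257.06], [2.81, 150.46], [-146.56, 146.56]. Speed limits (degrees/s): [147.25, 147.25, 180, 180, 180, 180].

## Interface

Orientations are given as [roll, pitch, yaw] about the fixed x, y, z axes, in that order (R = Rz(yaw) Ry(pitch) Rx(roll)).
In Python, from workcell import env gives the robot as it stands. The module is installed in compiled form; this text tells all that it offers.
- The arm moves only by the tool send_rows, never from a script. Its argument "motion" is a list of rows, each an object of numbers: "tx", "ty", "tz": the shift along the tool's x, y, z in units of 500 mm (1.0 is 500 mm); "rx", "ry", "rz": the turn, a rotation vector about the tool's x, y, z in units of 30 degrees (1.0 is 30 degrees); "gripper": the closure, from -1 (fully open) to 1 (shut). In form: [{"tx": .., "ty": .., "tz": .., "rx": .., "ry": .., "rz": .., "gripper": ..}, ...]. A call has 1 to 12 rows; each row shifts and turns the commanded pose from where the row before left it, along the tool's axes as they then stand; what a row does not reach is not made up. A row lasts 1/8 s, in which the tool goes at most 62.5 mm and 10.7 degrees, less where a joint would pass 70% of its speed; a pose out of reach is approached as far as the arm can. A call with a number of a shift or a turn outside -1 to 1 is refused whole. A call with a gripper value outside its range is refused whole. The fingers move at their own pace and stop on an object; "grip_force" is the grip in N (left out, the last holds). Time passes only in rows, so rows that do not move let the fingers close. It gives the time, the measured TCP pose, the force, the opening and the grip force at its end, in the units of the state.
- env.state(): the state, without advancing time (a new reading comes with each control period).
- env.grab_frame(name): name is "scene" or "top"; returns a dict with "frame" (480x640x3 uint8, red, green, blue), "vertical_fov" (degrees; the focal length in pixels is half the picture's height over the tangent of half this angle, whatever the lens; pixels are square), "cx", "cy" (the principal point, pixels), "rvec" (rotation vector, rad) and "tvec" (3), from world to camera coordinates, as OpenCV has them. Camera axes: x right, y down, z forward; pixel columns grow to the right and rows downward; lengths in mm; the calibration is good to about 2 mm. A picture is of the moment at which its call begins. There is no depth.
- env.job_done(): hands the job in; it is judged then, once.
The state is a dict: "time_s": time; "qpos": joint angles; "qvel": joint speeds; "effort": joint torques, N m; "ee_pos": TCP position; "ee_rot": TCP orientation; "force": force on the tool from outside, world axes, zero at the start; "torque": the same for the moment, N m; "gripper_width": finger opening in mm; "gripper_force": force on a finger pad.
Only numpy, scipy, OpenCV 4.12 (cv2) and the standard library are available. Lean on these libraries where they do the work, as an engineer would, in place of code of your own. Each camera call takes 0.05 s, during which the arm holds its last target. There are 200 camera calls.

## Task

Swing the clear cover of the gauge case right back so that it stays open by itself, then lift the four plug gauges out one by one and stand each upright in the nest of its own handle's colour, flat on the nest's floor. Leave the cover open, tip no gauge over, and do not disturb the flask, the parts bin or the brush.

Things in the scene. Friction and masses are not known exactly. Their poses are not given: they have to be found in the camera images.
- red_gauge (a point): loose upright round steel plug gauge with red grip, 72 mm tall, 130 g. Point: on its axis 36 mm above its underside; z up along it. Foot 34 mm dia, 8 mm high; steel shank 16 to 22 mm dia up to 40 mm; coloured grip 26 mm dia from 40 to 72 mm up. Starts in one of the case's four wells (60 x 112 mm, 64.5 mm apart along the row, floor 4 mm above the table, walls 18 mm high).
- blue_gauge (a point): loose upright round steel plug gauge with blue grip, 72 mm tall, 130 g. Point: on its axis 36 mm above its underside; z up along it. Foot 34 mm dia, 8 mm high; steel shank 16 to 22 mm dia up to 40 mm; coloured grip 26 mm dia from 40 to 72 mm up. Starts in one of the case's four wells (60 x 112 mm, 64.5 mm apart along the row, floor 4 mm above the table, walls 18 mm high).
- yellow_gauge (a point): loose upright round steel plug gauge with yellow grip, 72 mm tall, 130 g. Point: on its axis 36 mm above its underside; z up along it. Foot 34 mm dia, 8 mm high; steel shank 16 to 22 mm dia up to 40 mm; coloured grip 26 mm dia from 40 to 72 mm up. Starts in one of the case's four wells (60 x 112 mm, 64.5 mm apart along the row, floor 4 mm above the table, walls 18 mm high).
- white_gauge (a point): loose upright round steel plug gauge with white grip, 72 mm tall, 130 g. Point: on its axis 36 mm above its underside; z up along it. Foot 34 mm dia, 8 mm high; steel shank 16 to 22 mm dia up to 40 mm; coloured grip 26 mm dia from 40 to 72 mm up. Starts in one of the case's four wells (60 x 112 mm, 64.5 mm apart along the row, floor 4 mm above the table, walls 18 mm high).
- nest_red: red nest: fixed square open tray of red plastic 58 x 58 x 7 mm, walls and floor 3 mm thick, inside 52 mm square; origin at the centre of its underside, 12 mm above the table, z up, y along the row of nests, x across it. The four nests stand in a row, about 64 mm apart, on a dark steel rail 100 x 280 x 12 mm. Seated, a gauge's foot stands 3 mm above the nest's origin.
- nest_blue: blue nest: fixed square open tray of blue plastic 58 x 58 x 7 mm, walls and floor 3 mm thick, inside 52 mm square; origin at the centre of its underside, 12 mm above the table, z up, y along the row of nests, x across it. The four nests stand in a row, about 64 mm apart, on a dark steel rail 100 x 280 x 12 mm. Seated, a gauge's foot stands 3 mm above the nest's origin.
- nest_yellow: yellow nest: fixed square open tray of yellow plastic 58 x 58 x 7 mm, walls and floor 3 mm thick, inside 52 mm square; origin at the centre of its underside, 12 mm above the table, z up, y along the row of nests, x across it. The four nests stand in a row, about 64 mm apart, on a dark steel rail 100 x 280 x 12 mm. Seated, a gauge's foot stands 3 mm above the nest's origin.
- nest_white: white nest: fixed square open tray of white plastic 58 x 58 x 7 mm, walls and floor 3 mm thick, inside 52 mm square; origin at the centre of its underside, 12 mm above the table, z up, y along the row of nests, x across it. The four nests stand in a row, about 64 mm apart, on a dark steel rail 100 x 280 x 12 mm. Seated, a gauge's foot stands 3 mm above the nest's origin.
- cover (a joint): clear plastic dust cover hinged on the far edge of the grey case; rad, 0 shut, grows as its handle goes up and over away from the robot, stop at 1.75. 122 x 262 mm, 70 mm high, 250 g. Let go below 0.85 it falls shut; beyond 1.05 it falls slowly open and stays. Open it stands 175 mm high above the table: carry the gauges clear of it.
- cover_handle (a point): middle of the cover's black bar handle: 10 mm dia, 90 mm long along y, 40 mm before the cover's front wall, 70 mm above the table when shut. Axes turn with the cover: shut, x level towards the hinge (away from the robot), y along bar and row of wells, z up. Hinge line parallel to y, 162 mm along +x and 50 mm along -z from this point. Case base 120 x 262 x 18 mm.
- flask_mid (a point): bystander: blue drinks flask, 66 mm diameter, 200 mm tall; point on its axis half-way up
- bin_mid (a point): bystander: orange open parts bin 110 x 170 x 60 mm; point at its centre
- brush_grip (a point): bystander: small wooden bench brush lying on the table; point on its handle

How it is judged:
By the outcome, as a careful person would: the job done as asked, in the order asked, and still so for the second after the job is handed in, with the robot touching nothing.
It also fails if it takes over 123 s, if anything falls off the work surface, if the arm or the gripper's body presses on something with over 40 N, if the wrist force passes 120 N, or if a joint passes its speed limit or range.

## Working session

There is one attempt and no reset: what is moved stays moved. The work goes in short steps, Python scripts to look and compute and a tool call to move; the robot and the scene stay as the last step left them, time stands still between calls to the robot, and variables do not carry over. Pictures are saved under pics/ and viewed, at most 14 in all, crops included, and the job is handed in when it is done.

Besides the shell and the picture viewer there is one more tool, called after "Emit:" as name(argument=value, ...) on one line, values as JSON. send_rows: Moves the arm, as the interface text tells. Shifts and turns lie within -1 to 1; 1 stands for 500 mm of shift or 30 degrees of turn. Its arguments: {"type":"object","properties":{"motion":{"type":"array"},"grip_force":{"type":"number"}},"required":["motion"]}

```bash
mkdir -p pics; cat > h.py <<'E'
import numpy as np, cv2
from workcell import env
def grab(n,save=None):
    g=env.grab_frame(n)
    if save: cv2.imwrite('pics/'+save,cv2.cvtColor(g['frame'],cv2.COLOR_RGB2BGR))
    f=240/np.tan(np.radians(g['vertical_fov'])/2)
    g['K']=np.array([[f,0,g['cx']],[0,f,g['cy']],[0,0,1]]); g['R']=cv2.Rodrigues(np.array(g['rvec'],float))[0]; g['t']=np.array(g['tvec'],float).ravel()
    return g
def plane(g,u,v,z):
    d=g['R'].T@np.linalg.inv(g['K'])@[u,v,1]; c=-g['R'].T@g['t']
    return c+d*(z-c[2])/d[2]
def proj(g,p):
    q=g['K']@(g['R']@np.array(p,float)+g['t']); return q[:2]/q[2]
E
python3 - <<'E'
from h import *
for n in('scene','top'):
    g=grab(n,n+'0.png'); print(n,g['vertical_fov'],-g['R'].T@g['t'],g['R'][2])
print(env.state())
E
```

```text
scene 53.91904633516668 [1292.37336649   53.56822256 1185.32216025] [-0.53566546 -0.04317696 -0.84332571]
top 45.82411030917299 [ 478.10424845   16.75242723 1537.33157712] [ 0.0787536  -0.01997334 -0.996694  ]
{'time_s': 0.1, 'qpos': array([ 6.60054901e+01,  1.83480141e+01,  8.96986541e+01, -4.28398625e-04,
        7.20419305e+01, -1.14544599e+00]), 'qvel': array([-0.0430411 , -0.02016037, -0.12543509,  0.0234972 , -0.03234575,
        0.02393467]), 'effort': array([ 1.63350491e-03, -4.13336563e+01, -2.32509774e+01,  7.29496800e-02,
        4.21828008e-02, -5.78195522e-05]), 'ee_pos': array([223.09602784, 529.48516686, 213.20913708]), 'ee_rot': array([-1.79911411e+02, -1.36388765e-03,  1.57151067e+02]), 'force': array([-0.21743358, -0.61088015,  0.33829731]), 'torque': array([-0.04345673, -0.04186219,  0.00911624]), 'gripper_force': 0.0, 'gripper_width': 91.22321242940146}
```

View pics/scene0.png

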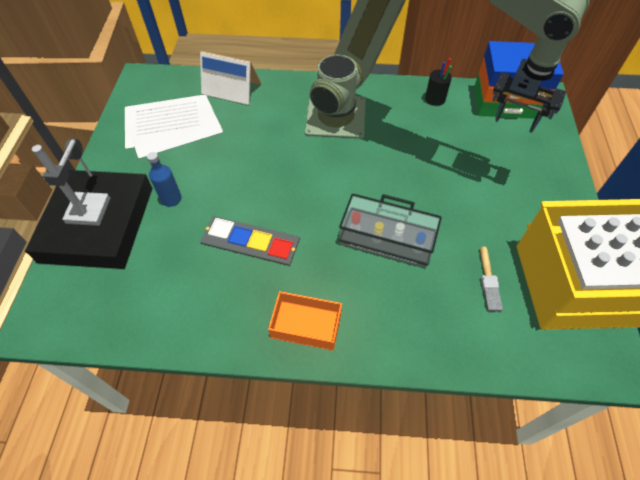

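View pics/top0.png

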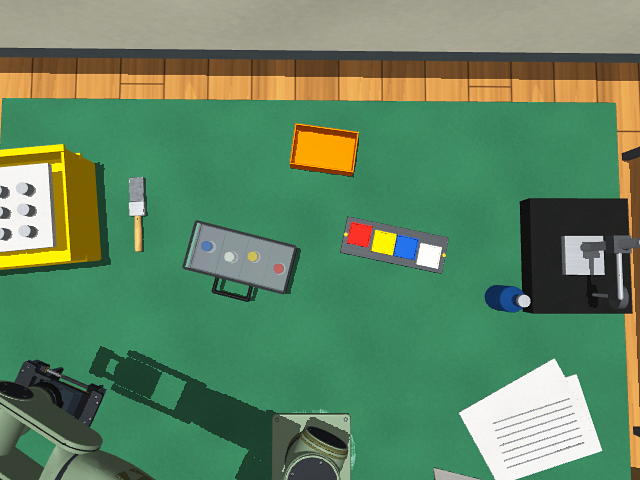

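The top view shows the gauges at about blue (207,246), white (231,257), yellow (253,257) and red (278,268). The handle bar is at (233,297), and the nests are red (360,234), yellow (384,242), blue (406,248) and white (429,256). The scene view agrees with this order.

```bash
python3 - <<'E'
from h import *
for n,rois in (('top',((185,225,300,290),(340,215,450,275))),('scene',((340,195,440,265),(200,215,300,265)))):
    g=grab(n); hsv=cv2.cvtColor(g['frame'],cv2.COLOR_RGB2HSV); H,S,V=cv2.split(hsv)
    for k,(x0,y0,x1,y1) in enumerate(rois):
        for c in('red','yellow','blue','white'):
            sm=(110 if k else 70)
            m={'red':((H<8)|(H>172))&(S>sm),'yellow':(H>18)&(H<33)&(S>sm),'blue':(H>105)&(H<125)&(S>sm),'white':(S<40)&(V>185)}[c]
            M=np.zeros_like(H); M[y0:y1,x0:x1]=m[y0:y1,x0:x1]
            nn,l,st,ce=cv2.connectedComponentsWithStats(M)
            if nn<2: print(n,k,c,'none');continue
            for i in sorted(range(1,nn),key=lambda i:-st[i,4])[:2]:
                print(n,k,c,ce[i].round(1),st[i].tolist(),plane(g,*ce[i],19 if k else 74).round(1))
    dark=np.zeros_like(H)
    if n=='top':
        cr=cv2.resize(g['frame'][215:305,180:300],None,fx=6,fy=6,interpolation=cv2.INTER_CUBIC)
    else: cr=cv2.resize(g['frame'][190:270,330:450],None,fx=6,fy=6,interpolation=cv2.INTER_CUBIC)
    cv2.imwrite('pics/c_%s.png'%n,cr[:,:,::-1])
E
```

```text
top 0 red [278.2 268.1] [274, 264, 10, 10, 73] [483.5  85.4  74. ]
top 0 yellow [252.2 255.8] [247, 251, 11, 10, 84] [515.  152.3  74. ]
top 0 blue [206.2 245.6] [201, 241, 12, 10, 94] [540.9 270.4  74. ]
top 0 white [228.7 256.4] [224, 252, 10, 10, 71] [513.4 212.4  74. ]
top 0 white [279.5 273.8] [278, 273, 4, 2, 4] [469.1  82.   74. ]
top 1 red [359.2 234.2] [347, 222, 26, 25, 486] [ 574.9 -128.7   19. ]
top 1 yellow [383.4 242.1] [371, 230, 26, 26, 492] [ 553.8 -193.5   19. ]
top 1 yellow [345.5 234.3] [344, 233, 4, 4, 14] [574.5 -91.7  19. ]
top 1 blue [405.5 246.9] [393, 234, 26, 26, 491] [ 541.  -252.9   19. ]
top 1 white [428.7 255.4] [416, 243, 26, 26, 478] [ 518.3 -314.9   19. ]
scene 0 red [355.7 217.3] [352, 212, 9, 12, 86] [495.4  87.8  74. ]
scene 0 yellow [378.6 227.5] [374, 222, 10, 12, 91] [526.2 154.1  74. ]
scene 0 blue [420.6 237.5] [416, 232, 10, 12, 85] [551.8 272.   74. ]
scene 0 white [399.6 227.2] [396, 223, 8, 11, 59] [520.9 213.6  74. ]
scene 1 red [280.  247.7] [268, 237, 25, 22, 386] [ 579.9 -126.1   19. ]
scene 1 yellow [259.1 240.3] [247, 230, 25, 22, 373] [ 558.9 -190.5   19. ]
scene 1 yellow [207. 228.] [206, 227, 3, 3, 9] [ 526.7 -352.5   19. ]
scene 1 blue [239.4 235.4] [227, 226, 25, 20, 343] [ 546.1 -251.4   19. ]
scene 1 white [220.6 227.7] [208, 218, 26, 20, 354] [ 522.6 -312.1   19. ]
```

View pics/c_top.png

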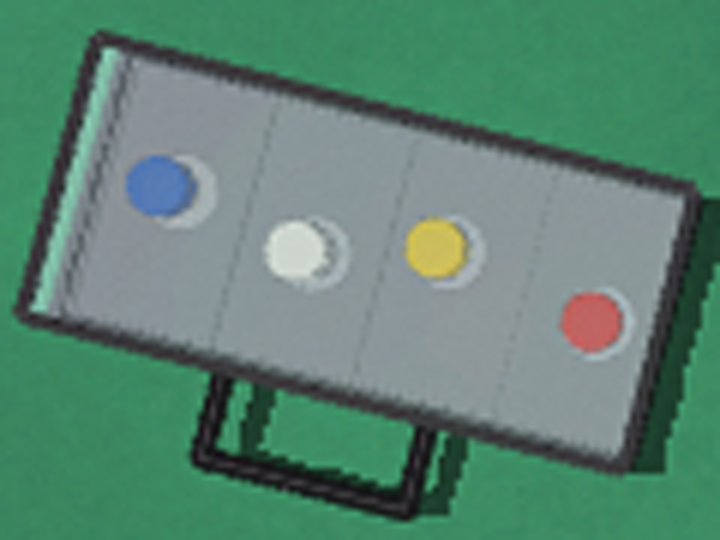

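View pics/c_scene.png

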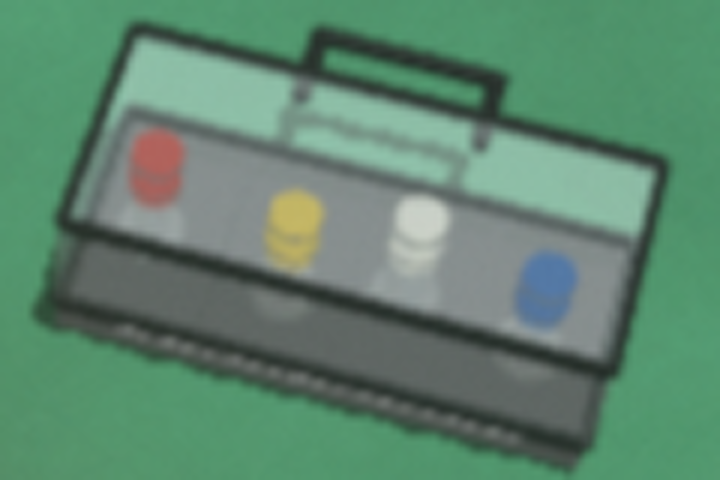

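```bash
python3 - <<'E'
from h import *
g=grab('top'); s=grab('scene')
a,b=[plane(g,180+x/6,215+y/6,70) for x,y in((202,460),(410,514))]
a2,b2=[plane(s,330+x/6,190+y/6,70) for x,y in((503,80),(320,35))]
for p,q in((a,b),(a2,b2)):
    print('bar',p.round(1),q.round(1),((p+q)/2).round(1),np.linalg.norm(p-q),np.degrees(np.arctan2(*(p-q)[:2])))
B=(a+b+a2+b2)/4
G={'red':[(591,322),(157,150)],'yellow':[(436,247),(296,210)],'blue':[(160,186),(549,274)],'white':[(297,249),(422,217)]}
N={}
pts={}
for c,(p,q) in G.items():
    P=plane(g,180+p[0]/6,215+p[1]/6,76); Q=plane(s,330+q[0]/6,190+q[1]/6,76); pts[c]=(P+Q)/2; print(c,P.round(1),Q.round(1))
# cover top edge direction (top view, z~90)
e=[plane(g,180+x/6,215+y/6,90) for x,y in((100,38),(692,190),(22,315),(625,468))]
for p,q in((e[0],e[1]),(e[2],e[3])): print('edge',np.linalg.norm(p-q),np.degrees(np.arctan2(*(p-q)[:2])))
print('depth',np.linalg.norm(e[0]-e[2]), 'front mid',((e[2]+e[3])/2).round(1))
ang=np.degrees(np.arctan2(*(e[0]-e[1])[:2]))
th=np.radians(ang); Y=np.array([np.sin(th),np.cos(th)]);X=np.array([np.cos(th),-np.sin(th)])
for c in pts: d=pts[c][:2]-B[:2]; print(c,pts[c].round(1),'case x from hinge',round(d@X-162,1),'y',round(d@Y,1))
print(B,X,Y, 'yaw of X',-ang)
E
```

```text
bar [423.2 250.2  70. ] [400.3 161.4  70. ] [411.8 205.8  70. ] 91.68175860682467 14.42297670993519
bar [429.5 257.4  70. ] [407.8 167.5  70. ] [418.7 212.5  70. ] 92.5192024272224 13.558530692333035
red [482.1  84.5  76. ] [488.4  88.9  76. ]
yellow [514.  150.9  76. ] [518.8 156.   76. ]
blue [539.8 268.9  76. ] [546.8 274.4  76. ]
white [513.  210.2  76. ] [518.6 215.6  76. ]
edge 259.5517287144728 14.271243440360507
edge 262.38187159487836 14.10939496031343
depth 121.29530646054604 front mid [452.7 196.4  90. ]
red [485.3  86.7  76. ] case x from hinge -63.9 y -101.4
yellow [516.4 153.4  76. ] case x from hinge -50.2 y -29.0
blue [543.3 271.6  76. ] case x from hinge -53.3 y 92.2
white [515.8 212.9  76. ] case x from hinge -65.4 y 28.4
[415.221766   209.12023775  70.        ] [ 0.96913958 -0.24651264] [0.24651264 0.96913958] yaw of X -14.271243440360507
```

Emit:
send_rows(motion=[{"tx": -0.0754, "ty": -0.0552, "gripper": 0.3}, {"tx": -0.0754, "ty": -0.0552, "gripper": 0.3}, {"tx": -0.0754, "ty": -0.0552, "gripper": 0.3}, {"tx": -0.0754, "ty": -0.0552, "gripper": 0.3}, {"tx": -0.0754, "ty": -0.0552, "gripper": 0.3}, {"tx": -0.0754, "ty": -0.0552, "gripper": 0.3}, {"tx": -0.0754, "ty": -0.0552, "gripper": 0.3}, {"tx": -0.0754, "ty": -0.0552, "gripper": 0.3}, {"rz": 0.339, "gripper": 0.3}, {"rz": 0.339, "gripper": 0.3}, {"rz": 0.339, "gripper": 0.3}, {"rz": 0.339, "gripper": 0.3}])

```text
invalid input at $.motion[0]: expected keys tx, ty, tz, rx, ry, rz, gripper
```

Emit:
send_rows(motion=[{"rz": 0.339, "gripper": 0.3}, {"rz": 0.339, "gripper": 0.3}, {"rz": 0.339, "gripper": 0.3}, {"rz": 0.339, "gripper": 0.3}, {"tz": 0.06, "gripper": 0.3}, {"tz": 0.06, "gripper": 0.3}, {"gripper": 0.3}, {"gripper": 0.3}])

```text
invalid input at $.motion[0]: expected keys tx, ty, tz, rx, ry, rz, gripper
```

```bash
python3 - <<'E'
from h import *
st=env.state(); print(st['ee_pos'],st['ee_rot'],st['gripper_width'],st['time_s'])
rows=[]
for n in('top','scene'):
    g=grab(n); u,v=proj(g,st['ee_pos']); print(n,u,v)
    u,v=int(u),int(v); c=g['frame'][v-50:v+50,u-65:u+65]; rows.append(cv2.resize(c,(780,600) if 0 else (585,450),interpolation=cv2.INTER_CUBIC))
    cv2.imwrite('pics/h_%s.png'%n,rows[-1][:,:,::-1])
cv2.imwrite('pics/h.png',cv2.resize(np.vstack(rows),(700,600))[:,:,::-1]) if 0 else None
cv2.imwrite('pics/h.png',np.hstack([cv2.resize(r,(400,308)) for r in rows])[:,:,::-1])
E
```

```text
[223.22246743 529.77432267 213.70727224] [-1.79974012e+02 -1.05291634e-03  1.57151117e+02] 91.47735385907227 0.3
top 78.54083388586979 382.58048515122306
scene 513.831246849198 122.08345190027222
```

View pics/h_scene.png

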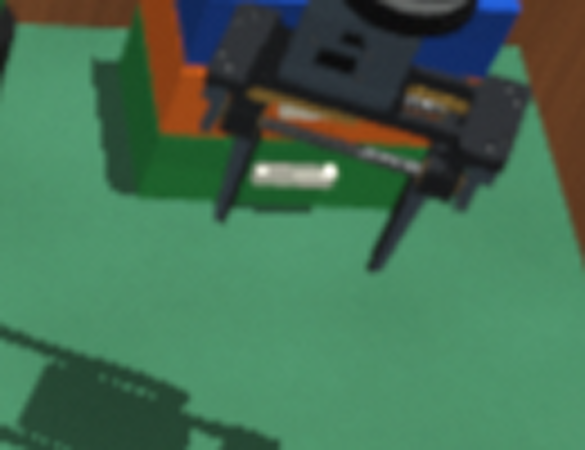

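The crop shows the fingertips at about (222,215) and (375,268). Their midpoint is about 3 px below the projected TCP, so the scene view puts things a few mm too far out. The move was refused because every key has to be given, so I'll send it again in full.

Emit:
send_rows(motion=[{"tx": -0.0754, "ty": -0.0552, "tz": 0, "rx": 0, "ry": 0, "rz": 0, "gripper": 0.3}, {"tx": -0.0754, "ty": -0.0552, "tz": 0, "rx": 0, "ry": 0, "rz": 0, "gripper": 0.3}, {"tx": -0.0754, "ty": -0.0552, "tz": 0, "rx": 0, "ry": 0, "rz": 0, "gripper": 0.3}, {"tx": -0.0754, "ty": -0.0552, "tz": 0, "rx": 0, "ry": 0, "rz": 0, "gripper": 0.3}, {"tx": -0.0754, "ty": -0.0552, "tz": 0, "rx": 0, "ry": 0, "rz": 0, "gripper": 0.3}, {"tx": -0.0754, "ty": -0.0552, "tz": 0, "rx": 0, "ry": 0, "rz": 0, "gripper": 0.3}, {"tx": -0.0754, "ty": -0.0552, "tz": 0, "rx": 0, "ry": 0, "rz": 0, "gripper": 0.3}, {"tx": -0.0754, "ty": -0.0552, "tz": 0, "rx": 0, "ry": 0, "rz": 0, "gripper": 0.3}, {"tx": 0, "ty": 0, "tz": 0, "rx": 0, "ry": 0, "rz": 0.339, "gripper": 0.3}, {"tx": 0, "ty": 0, "tz": 0, "rx": 0, "ry": 0, "rz": 0.339, "gripper": 0.3}, {"tx": 0, "ty": 0, "tz": 0, "rx": 0, "ry": 0, "rz": 0.339, "gripper": 0.3}, {"tx": 0, "ty": 0, "tz": 0, "rx": 0, "ry": 0, "rz": 0.339, "gripper": 0.3}])

```text
time_s: 1.9
ee_pos: [415.5, 209.2, 214.0]
ee_rot: [180.0, -0.0, 116.1]
force: [-0.1, -0.0, 0.7]
gripper_width: 31.8
gripper_force: 0.0
```

Emit:
send_rows(motion=[{"tx": 0, "ty": 0, "tz": 0, "rx": 0, "ry": 0, "rz": 0.339, "gripper": 0.3}, {"tx": 0, "ty": 0, "tz": 0, "rx": 0, "ry": 0, "rz": 0.339, "gripper": 0.3}, {"tx": 0, "ty": 0, "tz": 0, "rx": 0, "ry": 0, "rz": 0.339, "gripper": 0.3}, {"tx": 0, "ty": 0, "tz": 0, "rx": 0, "ry": 0, "rz": 0.339, "gripper": 0.3}, {"tx": 0, "ty": 0, "tz": 0.06, "rx": 0, "ry": 0, "rz": 0, "gripper": 0.3}, {"tx": 0, "ty": 0, "tz": 0.06, "rx": 0, "ry": 0, "rz": 0, "gripper": 0.3}, {"tx": 0, "ty": 0, "tz": 0, "rx": 0, "ry": 0, "rz": 0, "gripper": 0.3}])

```text
time_s: 2.78
ee_pos: [414.0, 208.6, 152.4]
ee_rot: [-179.8, 0.2, 75.8]
force: [-0.1, -1.3, -0.8]
gripper_width: 32.4
gripper_force: 0.0
```

```bash
python3 - <<'E'
from h import *
st=env.state(); print(st['ee_pos'],st['ee_rot'],st['gripper_width'],st['time_s'])
rows=[]
for n in('top','scene'):
    g=grab(n); u,v=proj(g,st['ee_pos']); print(n,u,v)
    u,v=int(round(u)),int(round(v)); c=g['frame'][v-40:v+40,u-40:u+40]; rows.append(cv2.resize(c,(400,400),interpolation=cv2.INTER_CUBIC))
cv2.imwrite('pics/h2.png',np.hstack(rows)[:,:,::-1])
E
```

```text
[413.99811539 208.58796253 152.3743225 ] [-1.79785456e+02  1.74378766e-01  7.57884419e+01] 32.410158857339134 2.775
top 225.41492868113613 296.7824805870334
scene 400.97001424370995 180.3177615778869
```

View pics/h2.png

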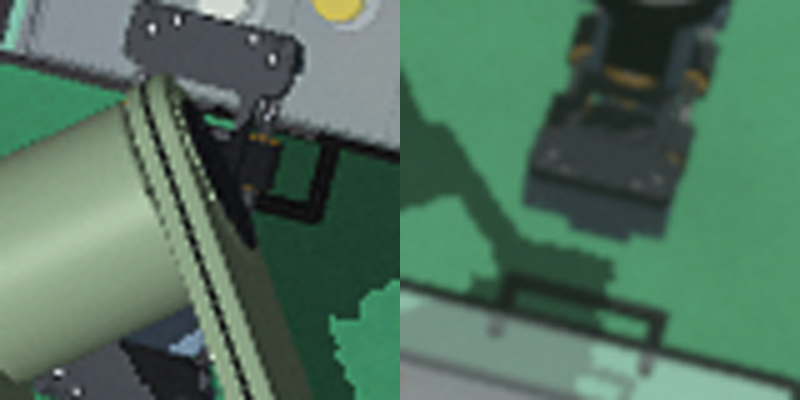

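```bash
python3 - <<'E'
from h import *
st=env.state(); g=grab('scene'); p=st['ee_pos']; ps=np.radians(75.8)
X=np.array([np.cos(ps),np.sin(ps),0]);Y=np.array([np.sin(ps),-np.cos(ps),0])
c0=np.array([401,180])-40
for a in(-16,16):
  for b in(-29.5,-16,16,29.5): print(a,b,((proj(g,p+a*X+b*Y)-c0)*5).round()+[400,0])
print('bar mid',((proj(g,[411.8,205.8,70])-c0)*5).round()+[400,0])
c=g['frame'][160:215,370:430]; cv2.imwrite('pics/h3.png',cv2.resize(c,(600,550),interpolation=cv2.INTER_CUBIC)[:,:,::-1])
E
```

```text
-16 -29.5 [587. 157.]
-16 -16 [581. 174.]
-16 16 [568. 216.]
-16 29.5 [562. 234.]
16 -29.5 [642. 170.]
16 -16 [636. 188.]
16 16 [624. 230.]
16 29.5 [618. 248.]
bar mid [576. 288.]
```

View pics/h3.png

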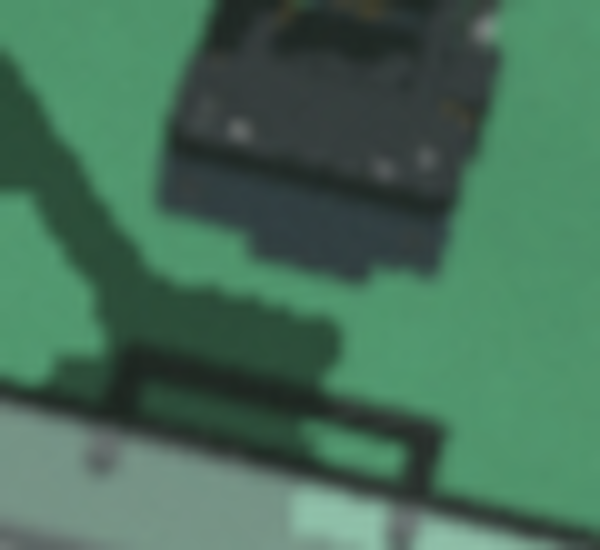

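The zoomed crop shows the front fingertip edge running from (248,260) to (365,280), about 1.5 px right of where I predicted it. The scene view therefore reads about 4 mm high in y, and I'll trust the top view more. The tool is over the bar, so I'll go down and grip it.

Emit:
send_rows(motion=[{"tx": 0, "ty": 0, "tz": 0.05, "rx": 0, "ry": 0, "rz": 0, "gripper": 0.3}, {"tx": 0, "ty": 0, "tz": 0.05, "rx": 0, "ry": 0, "rz": 0, "gripper": 0.3}, {"tx": 0, "ty": 0, "tz": 0.05, "rx": 0, "ry": 0, "rz": 0, "gripper": 0.3}, {"tx": 0, "ty": 0, "tz": 0.05, "rx": 0, "ry": 0, "rz": 0, "gripper": 0.3}, {"tx": 0, "ty": 0, "tz": 0, "rx": 0, "ry": 0, "rz": 0, "gripper": 0.3}, {"tx": 0, "ty": 0, "tz": 0, "rx": 0, "ry": 0, "rz": 0, "gripper": 1}, {"tx": 0, "ty": 0, "tz": 0, "rx": 0, "ry": 0, "rz": 0, "gripper": 1}, {"tx": 0, "ty": 0, "tz": 0, "rx": 0, "ry": 0, "rz": 0, "gripper": 1}, {"tx": 0, "ty": 0, "tz": 0, "rx": 0, "ry": 0, "rz": 0, "gripper": 1}], grip_force=12)

```text
time_s: 4.05
ee_pos: [415.6, 209.9, 55.0]
ee_rot: [180.0, -0.1, 75.8]
force: [-2.7, 1.5, 6.7]
gripper_width: 9.3
gripper_force: 12.0
```

```bash
python3 - <<'E'
import numpy as np
ph=np.radians(17.15+np.arange(0,91,5)); y=-169.54*np.cos(ph); z=169.54*np.sin(ph)
for a,b in zip(np.diff(y)/500,-np.diff(z)/500): print(round(a,4),round(b,4))
E
```

```text
0.0099 -0.0279
0.0123 -0.0269
0.0146 -0.0257
0.0168 -0.0243
0.0189 -0.0228
0.0208 -0.021
0.0225 -0.0192
0.0241 -0.0171
0.0255 -0.0149
0.0267 -0.0127
0.0277 -0.0103
0.0285 -0.0078
0.0291 -0.0053
0.0295 -0.0028
0.0296 -0.0002
0.0295 0.0024
0.0292 0.005
0.0286 0.0075
```

Emit:
send_rows(motion=[{"tx": 0, "ty": 0.0099, "tz": -0.0279, "rx": 0, "ry": 0, "rz": 0, "gripper": 1}, {"tx": 0, "ty": 0.0123, "tz": -0.0269, "rx": 0, "ry": 0, "rz": 0, "gripper": 1}, {"tx": 0, "ty": 0.0146, "tz": -0.0257, "rx": 0, "ry": 0, "rz": 0, "gripper": 1}, {"tx": 0, "ty": 0.0168, "tz": -0.0243, "rx": 0, "ry": 0, "rz": 0, "gripper": 1}])

```text
time_s: 4.55
ee_pos: [440.1, 203.6, 107.0]
ee_rot: [-179.8, -0.1, 75.7]
force: [-4.0, 4.0, 1.2]
gripper_width: 9.8
gripper_force: 12.0
```

Emit:
send_rows(motion=[{"tx": 0, "ty": 0.0189, "tz": -0.0228, "rx": 0, "ry": 0, "rz": 0, "gripper": 1}, {"tx": 0, "ty": 0.0208, "tz": -0.021, "rx": 0, "ry": 0, "rz": 0, "gripper": 1}, {"tx": 0, "ty": 0.0225, "tz": -0.0192, "rx": 0, "ry": 0, "rz": 0, "gripper": 1}, {"tx": 0, "ty": 0.0241, "tz": -0.0171, "rx": 0, "ry": 0, "rz": 0, "gripper": 1}, {"tx": 0, "ty": 0.0255, "tz": -0.0149, "rx": 0, "ry": 0, "rz": 0, "gripper": 1}, {"tx": 0, "ty": 0.0267, "tz": -0.0127, "rx": 0, "ry": 0, "rz": 0, "gripper": 1}, {"tx": 0, "ty": 0.0277, "tz": -0.0103, "rx": 0, "ry": 0, "rz": 0, "gripper": 1}])

```text
time_s: 5.42
ee_pos: [522.4, 182.6, 166.8]
ee_rot: [180.0, -0.1, 75.8]
force: [-0.8, 2.2, 2.2]
gripper_width: 9.5
gripper_force: 12.0
```

Emit:
send_rows(motion=[{"tx": 0, "ty": 0.0285, "tz": -0.0078, "rx": 0, "ry": 0, "rz": 0, "gripper": 1}, {"tx": 0, "ty": 0.0291, "tz": -0.0053, "rx": 0, "ry": 0, "rz": 0, "gripper": 1}, {"tx": 0, "ty": 0.0295, "tz": -0.0028, "rx": 0, "ry": 0, "rz": 0, "gripper": 1}, {"tx": 0, "ty": 0.0296, "tz": -0.0002, "rx": 0, "ry": 0, "rz": 0, "gripper": 1}, {"tx": 0, "ty": 0.0295, "tz": 0.0024, "rx": 0, "ry": 0, "rz": 0, "gripper": 1}, {"tx": 0, "ty": 0.0292, "tz": 0.005, "rx": 0, "ry": 0, "rz": 0, "gripper": 1}, {"tx": 0, "ty": 0.0286, "tz": 0.0075, "rx": 0, "ry": 0, "rz": 0, "gripper": 1}, {"tx": 0, "ty": 0, "tz": 0, "rx": 0, "ry": 0, "rz": 0, "gripper": 1}])

```text
time_s: 6.42
ee_pos: [622.1, 156.8, 165.2]
ee_rot: [180.0, 0.0, 75.8]
force: [0.9, 2.1, -0.4]
gripper_width: 9.5
gripper_force: 12.0
```

```bash
python3 - <<'E'
from h import *
r=[]
for n,(u,v) in(('top',(245,240)),('scene',(390,220))):
    g=grab(n); r.append(cv2.resize(g['frame'][v-65:v+65,u-65:u+65],(400,400),interpolation=cv2.INTER_CUBIC))
cv2.imwrite('pics/o1.png',np.hstack(r)[:,:,::-1])
E
```

```text
(no output)
```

View pics/o1.png

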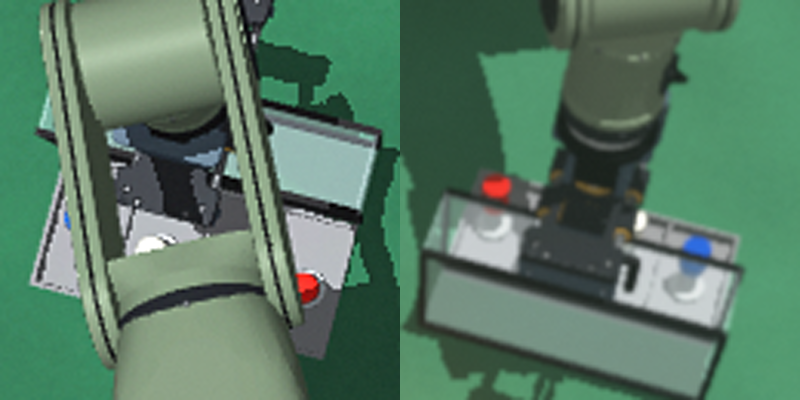

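The crop shows the cover upright at about 90°, with the gauges still standing under it (red at (497,187) and blue at (697,247) in the scene half). I'll let go of the handle, rise and back away.

Emit:
send_rows(motion=[{"tx": 0, "ty": 0, "tz": 0, "rx": 0, "ry": 0, "rz": 0, "gripper": 0.3}, {"tx": 0, "ty": 0, "tz": 0, "rx": 0, "ry": 0, "rz": 0, "gripper": 0.3}, {"tx": 0, "ty": 0, "tz": -0.03, "rx": 0, "ry": 0, "rz": 0, "gripper": 0.3}, {"tx": 0, "ty": 0, "tz": -0.06, "rx": 0, "ry": 0, "rz": 0, "gripper": 0.3}, {"tx": 0, "ty": 0, "tz": -0.06, "rx": 0, "ry": 0, "rz": 0, "gripper": 0.3}, {"tx": 0, "ty": 0, "tz": -0.07, "rx": 0, "ry": 0, "rz": 0, "gripper": 0.3}, {"tx": 0, "ty": 0, "tz": 0, "rx": 0, "ry": 0, "rz": 0, "gripper": 0}])

```text
time_s: 7.4
ee_pos: [622.2, 157.6, 280.6]
ee_rot: [179.6, -0.2, 75.8]
force: [-0.3, -0.6, 0.3]
gripper_width: 39.2
gripper_force: 0.0
```

Emit:
send_rows(motion=[{"tx": -0.0743, "ty": -0.0407, "tz": 0, "rx": 0, "ry": 0, "rz": 0, "gripper": 0}, {"tx": -0.0743, "ty": -0.0407, "tz": 0, "rx": 0, "ry": 0, "rz": 0, "gripper": 0}, {"tx": -0.0743, "ty": -0.0407, "tz": 0, "rx": 0, "ry": 0, "rz": 0, "gripper": 0}, {"tx": -0.0743, "ty": -0.0407, "tz": 0, "rx": 0, "ry": 0, "rz": 0, "gripper": 0}, {"tx": -0.0743, "ty": -0.0407, "tz": 0, "rx": 0, "ry": 0, "rz": 0, "gripper": 0}, {"tx": -0.0743, "ty": -0.0407, "tz": 0, "rx": 0, "ry": 0, "rz": 0, "gripper": 0}, {"tx": -0.0743, "ty": -0.0407, "tz": 0, "rx": 0, "ry": 0, "rz": 0, "gripper": 0}])

```text
time_s: 8.28
ee_pos: [417.2, -60.6, 275.5]
ee_rot: [-179.9, 0.0, 75.8]
force: [0.1, -1.0, 0.4]
gripper_width: 45.6
gripper_force: 0.0
```

Emit:
send_rows(motion=[{"tx": 0, "ty": 0, "tz": 0, "rx": 0, "ry": 0, "rz": -0.3333, "gripper": 0}, {"tx": 0, "ty": 0, "tz": 0, "rx": 0, "ry": 0, "rz": -0.3333, "gripper": 0}, {"tx": 0, "ty": 0, "tz": 0, "rx": 0, "ry": 0, "rz": -0.3333, "gripper": 0}, {"tx": 0, "ty": 0, "tz": 0, "rx": 0, "ry": 0, "rz": -0.3333, "gripper": 0}, {"tx": 0, "ty": 0, "tz": 0, "rx": 0, "ry": 0, "rz": -0.3333, "gripper": 0}, {"tx": 0, "ty": 0, "tz": 0, "rx": 0, "ry": 0, "rz": -0.3333, "gripper": 0}, {"tx": 0, "ty": 0, "tz": 0, "rx": 0, "ry": 0, "rz": -0.3333, "gripper": 0}, {"tx": 0, "ty": 0, "tz": 0, "rx": 0, "ry": 0, "rz": -0.3333, "gripper": 0}, {"tx": 0, "ty": 0, "tz": 0, "rx": 0, "ry": 0, "rz": -0.3333, "gripper": 0}, {"tx": 0, "ty": 0, "tz": 0, "rx": 0, "ry": 0, "rz": 0, "gripper": 0}])

```text
time_s: 9.52
ee_pos: [418.3, -59.7, 275.5]
ee_rot: [-180.0, -0.1, 165.7]
force: [0.3, -0.2, 0.1]
gripper_width: 45.6
gripper_force: 0.0
```

```bash
python3 - <<'E'
from h import *
st=env.state(); print(st['ee_pos'],st['ee_rot'],st['gripper_width'],st['time_s'])
r=[]
for n,(u,v) in(('top',(245,240)),('scene',(390,220))):
    g=grab(n); r.append(cv2.resize(g['frame'][v-65:v+65,u-65:u+65],(400,400),interpolation=cv2.INTER_CUBIC))
    H,S,V=cv2.split(cv2.cvtColor(g['frame'],cv2.COLOR_RGB2HSV))
    x0,y0,x1,y1=(185,225,300,310) if n=='top' else (340,185,450,270)
    for c in('red','yellow','blue','white'):
        m={'red':((H<8)|(H>172))&(S>120),'yellow':(H>18)&(H<33)&(S>120),'blue':(H>105)&(H<125)&(S>120),'white':(S<40)&(V>225)}[c]
        M=np.zeros_like(H); M[y0:y1,x0:x1]=m[y0:y1,x0:x1]
        nn,l,s,ce=cv2.connectedComponentsWithStats(M)
        for i in sorted(range(1,nn),key=lambda i:-s[i,4])[:2]: print(n,c,ce[i].round(1),s[i].tolist(),plane(g,*ce[i],76 if n=='top' else 66).round(1))
cv2.imwrite('pics/o2.png',np.hstack(r)[:,:,::-1])
E
```

```text
[418.34306882 -59.7486254  275.50632773] [-1.79996272e+02 -6.90133048e-02  1.65665793e+02] 45.59438411959865 9.525
top red [278.3 268.2] [273, 264, 11, 10, 80] [483.3  85.1  76. ]
top yellow [252.2 255.8] [247, 251, 11, 10, 84] [514.9 152.1  76. ]
top blue [206.2 245.7] [201, 241, 12, 10, 90] [540.7 270.   76. ]
top white [229.  255.8] [224, 251, 13, 10, 80] [514.8 211.4  76. ]
top white [211.  241.4] [209, 241, 5, 2, 5] [551.6 258.   76. ]
scene red [355.7 217.1] [352, 212, 9, 12, 88] [488.8  88.1  66. ]
scene yellow [378.7 227.1] [375, 221, 9, 13, 88] [519.4 155.2  66. ]
scene blue [420.7 237.2] [417, 232, 9, 12, 88] [545.5 273.8  66. ]
scene white [399.9 225.7] [396, 222, 9, 8, 56] [510.1 215.9  66. ]
scene white [419.7 250.4] [416, 249, 7, 3, 11] [589.5 269.5  66. ]
```

View pics/o2.png

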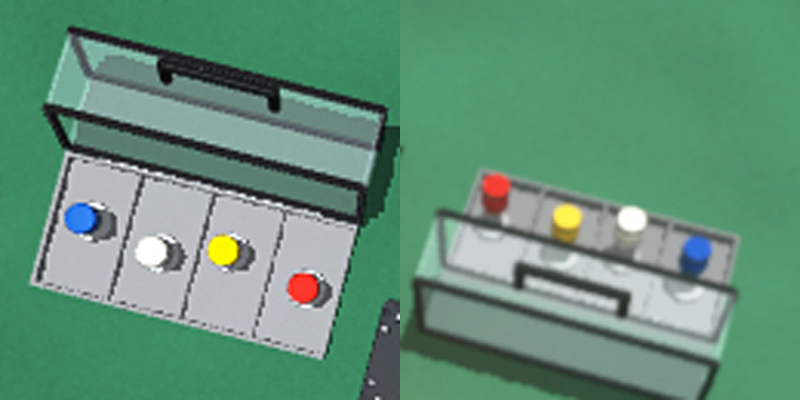

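The picture shows the cover leaning back and open on its own. All four gauges are standing: in the top half blue is at (82,218), white (153,251), yellow (223,250) and red (303,288). I'll start with red.

Emit:
send_rows(motion=[{"tx": -0.0147, "ty": 0.0793, "tz": 0, "rx": 0, "ry": 0, "rz": 0, "gripper": -0.1}, {"tx": -0.0147, "ty": 0.0793, "tz": 0, "rx": 0, "ry": 0, "rz": 0, "gripper": -0.1}, {"tx": -0.0147, "ty": 0.0793, "tz": 0, "rx": 0, "ry": 0, "rz": 0, "gripper": -0.1}, {"tx": -0.0147, "ty": 0.0793, "tz": 0, "rx": 0, "ry": 0, "rz": 0, "gripper": -0.1}, {"tx": 0, "ty": 0, "tz": 0.08, "rx": 0, "ry": 0, "rz": 0, "gripper": -0.1}, {"tx": 0, "ty": 0, "tz": 0.08, "rx": 0, "ry": 0, "rz": 0, "gripper": -0.1}, {"tx": 0, "ty": 0, "tz": 0.08, "rx": 0, "ry": 0, "rz": 0, "gripper": -0.1}, {"tx": 0, "ty": 0, "tz": 0.08, "rx": 0, "ry": 0, "rz": 0, "gripper": -0.1}, {"tx": 0, "ty": 0, "tz": 0, "rx": 0, "ry": 0, "rz": 0, "gripper": -0.1}])

```text
time_s: 10.75
ee_pos: [484.0, 86.3, 113.5]
ee_rot: [-179.8, -0.4, 165.7]
force: [0.5, 0.8, -0.8]
gripper_width: 50.3
gripper_force: 0.0
```

```bash
python3 - <<'E'
from h import *
st=env.state(); print(st['ee_pos'],st['ee_rot'],st['gripper_width'],st['time_s'])
g=grab('scene');cv2.imwrite('pics/r1.png',cv2.resize(g['frame'][185:245,315:395],(640,480),interpolation=cv2.INTER_CUBIC)[:,:,::-1])
E
```

```text
[484.04050348  86.34041766 113.54794992] [-179.84431796   -0.37772442  165.69259838] 50.27740090790234 10.75
```

View pics/r1.png

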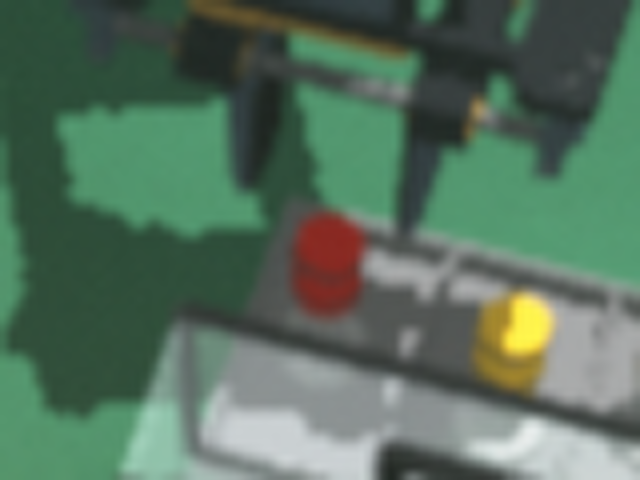

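The crop shows the fingertips at (245,185) and (408,230), on either side of the red grip at (330,238). They are well centred, so I'll go down and close.

Emit:
send_rows(motion=[{"tx": 0, "ty": 0, "tz": 0.05, "rx": 0, "ry": 0, "rz": 0, "gripper": -0.1}, {"tx": 0, "ty": 0, "tz": 0.05, "rx": 0, "ry": 0, "rz": 0, "gripper": -0.1}, {"tx": 0, "ty": 0, "tz": 0.044, "rx": 0, "ry": 0, "rz": 0, "gripper": -0.1}, {"tx": 0, "ty": 0, "tz": 0, "rx": 0, "ry": 0, "rz": 0, "gripper": 0.3}, {"tx": 0, "ty": 0, "tz": 0, "rx": 0, "ry": 0, "rz": 0, "gripper": 1}, {"tx": 0, "ty": 0, "tz": 0, "rx": 0, "ry": 0, "rz": 0, "gripper": 1}, {"tx": 0, "ty": 0, "tz": 0, "rx": 0, "ry": 0, "rz": 0, "gripper": 1}], grip_force=30)

```text
time_s: 11.68
ee_pos: [487.7, 86.8, 45.5]
ee_rot: [179.9, 0.2, 165.8]
force: [-0.2, -1.6, 7.0]
gripper_width: 25.3
gripper_force: 30.0
```

Emit:
send_rows(motion=[{"tx": 0, "ty": 0, "tz": -0.04, "rx": 0, "ry": 0, "rz": 0, "gripper": 1}, {"tx": 0, "ty": 0, "tz": -0.08, "rx": 0, "ry": 0, "rz": 0, "gripper": 1}, {"tx": 0, "ty": 0, "tz": -0.1, "rx": 0, "ry": 0, "rz": 0, "gripper": 1}, {"tx": 0, "ty": 0, "tz": -0.1, "rx": 0, "ry": 0, "rz": 0, "gripper": 1}, {"tx": 0, "ty": 0, "tz": -0.08, "rx": 0, "ry": 0, "rz": 0, "gripper": 1}, {"tx": -0.0466, "ty": -0.0618, "tz": 0, "rx": 0, "ry": 0, "rz": 0, "gripper": 1}, {"tx": -0.0466, "ty": -0.0618, "tz": 0, "rx": 0, "ry": 0, "rz": 0, "gripper": 1}, {"tx": -0.0466, "ty": -0.0618, "tz": 0, "rx": 0, "ry": 0, "rz": 0, "gripper": 1}, {"tx": -0.0466, "ty": -0.0618, "tz": 0, "rx": 0, "ry": 0, "rz": 0, "gripper": 1}, {"tx": -0.0466, "ty": -0.0618, "tz": 0, "rx": 0, "ry": 0, "rz": 0, "gripper": 1}, {"tx": -0.0466, "ty": -0.0618, "tz": 0, "rx": 0, "ry": 0, "rz": 0, "gripper": 1}, {"tx": 0, "ty": 0, "tz": 0, "rx": 0, "ry": 0, "rz": 0, "gripper": 1}])

```text
time_s: 13.18
ee_pos: [576.8, -129.5, 243.4]
ee_rot: [-180.0, -0.0, 165.6]
force: [0.2, 0.3, -1.6]
gripper_width: 25.3
gripper_force: 30.0
```

Emit:
send_rows(motion=[{"tx": 0, "ty": 0, "tz": 0.06, "rx": 0, "ry": 0, "rz": 0, "gripper": 1}, {"tx": 0, "ty": 0, "tz": 0.08, "rx": 0, "ry": 0, "rz": 0, "gripper": 1}, {"tx": 0, "ty": 0, "tz": 0.08, "rx": 0, "ry": 0, "rz": 0, "gripper": 1}, {"tx": 0, "ty": 0, "tz": 0.06, "rx": 0, "ry": 0, "rz": 0, "gripper": 1}, {"tx": 0, "ty": 0, "tz": 0, "rx": 0, "ry": 0, "rz": 0, "gripper": 1}, {"tx": 0, "ty": 0, "tz": 0, "rx": 0, "ry": 0, "rz": 0, "gripper": 1}])

```text
time_s: 13.92
ee_pos: [577.2, -127.1, 105.4]
ee_rot: [180.0, 0.1, 165.8]
force: [-0.2, 0.6, -1.6]
gripper_width: 25.4
gripper_force: 30.0
```

```bash
python3 - <<'E'
from h import *
st=env.state(); print(st['ee_pos'],st['ee_rot'],st['gripper_width'],st['force'])
g=grab('scene'); u,v=proj(g,[577,-127,40]); u,v=int(u),int(v); print(u,v,[proj(g,p)-[u-40,v-30] for p in([577.4,-127.4,19],st['ee_pos']+[0,0,-37])])
cv2.imwrite('pics/n1.png',cv2.resize(g['frame'][v-30:v+30,u-40:u+40],(640,480),interpolation=cv2.INTER_CUBIC)[:,:,::-1])
E
```

```text
[ 577.18721566 -127.08876004  105.35128333] [1.79985896e+02 1.21696577e-01 1.65807906e+02] 25.367325852337284 [-0.22526763  0.59462447 -1.62007136]
279 242 [array([40.69321035, 34.92200974]), array([39.42526036, 25.6309795 ])]
```

View pics/n1.png

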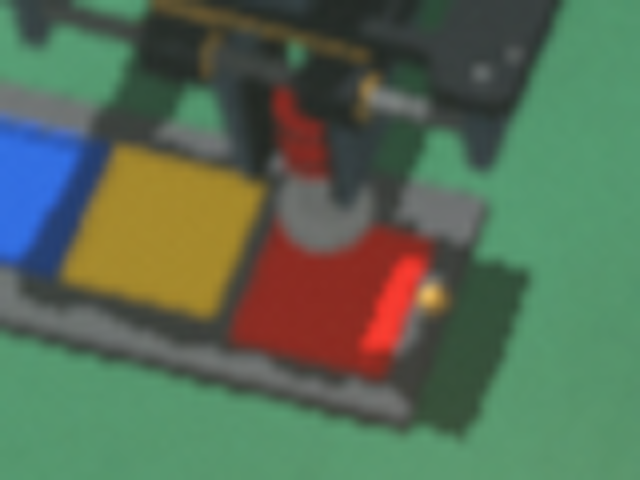

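The crop shows the foot disc at (325,215) and the red nest centred at about (330,290). Once the height difference is allowed for, they line up to within about 2 mm. I'll lower it.

Emit:
send_rows(motion=[{"tx": 0, "ty": 0, "tz": 0.04, "rx": 0, "ry": 0, "rz": 0, "gripper": 1}, {"tx": 0, "ty": 0, "tz": 0.04, "rx": 0, "ry": 0, "rz": 0, "gripper": 1}, {"tx": 0, "ty": 0, "tz": 0.012, "rx": 0, "ry": 0, "rz": 0, "gripper": 1}, {"tx": 0, "ty": 0, "tz": 0, "rx": 0, "ry": 0, "rz": 0, "gripper": 1}, {"tx": 0, "ty": 0, "tz": 0, "rx": 0, "ry": 0, "rz": 0, "gripper": 1}])

```text
time_s: 14.6
ee_pos: [577.3, -127.5, 59.2]
ee_rot: [180.0, 0.1, 165.8]
force: [0.5, 0.2, -1.4]
gripper_width: 25.5
gripper_force: 30.0
```

Emit:
send_rows(motion=[{"tx": 0, "ty": 0, "tz": 0.004, "rx": 0, "ry": 0, "rz": 0, "gripper": 1}, {"tx": 0, "ty": 0, "tz": 0, "rx": 0, "ry": 0, "rz": 0, "gripper": 1}, {"tx": 0, "ty": 0, "tz": 0, "rx": 0, "ry": 0, "rz": 0, "gripper": 1}])

```text
time_s: 14.98
ee_pos: [577.0, -127.5, 56.5]
ee_rot: [180.0, 0.1, 165.8]
force: [-0.3, 0.7, 2.1]
gripper_width: 25.6
gripper_force: 30.0
```

Emit:
send_rows(motion=[{"tx": 0, "ty": 0, "tz": 0, "rx": 0, "ry": 0, "rz": 0, "gripper": -0.1}, {"tx": 0, "ty": 0, "tz": 0, "rx": 0, "ry": 0, "rz": 0, "gripper": -0.1}, {"tx": 0, "ty": 0, "tz": 0, "rx": 0, "ry": 0, "rz": 0, "gripper": -0.1}, {"tx": 0, "ty": 0, "tz": -0.06, "rx": 0, "ry": 0, "rz": 0, "gripper": -0.1}, {"tx": 0, "ty": 0, "tz": -0.1, "rx": 0, "ry": 0, "rz": 0, "gripper": -0.1}, {"tx": 0, "ty": 0, "tz": -0.1, "rx": 0, "ry": 0, "rz": 0, "gripper": -0.1}, {"tx": 0, "ty": 0, "tz": -0.1, "rx": 0, "ry": 0, "rz": 0, "gripper": -0.1}])

```text
time_s: 15.85
ee_pos: [576.1, -127.3, 237.4]
ee_rot: [180.0, -0.0, 165.8]
force: [1.1, -0.3, -0.3]
gripper_width: 50.0
gripper_force: 0.0
```

Emit:
send_rows(motion=[{"tx": 0.0365, "ty": 0.0736, "tz": 0, "rx": 0, "ry": 0, "rz": 0, "gripper": -0.1}, {"tx": 0.0365, "ty": 0.0736, "tz": 0, "rx": 0, "ry": 0, "rz": 0, "gripper": -0.1}, {"tx": 0.0365, "ty": 0.0736, "tz": 0, "rx": 0, "ry": 0, "rz": 0, "gripper": -0.1}, {"tx": 0.0365, "ty": 0.0736, "tz": 0, "rx": 0, "ry": 0, "rz": 0, "gripper": -0.1}, {"tx": 0.0365, "ty": 0.0736, "tz": 0, "rx": 0, "ry": 0, "rz": 0, "gripper": -0.1}, {"tx": 0.0365, "ty": 0.0736, "tz": 0, "rx": 0, "ry": 0, "rz": 0, "gripper": -0.1}, {"tx": 0.0365, "ty": 0.0736, "tz": 0, "rx": 0, "ry": 0, "rz": 0, "gripper": -0.1}, {"tx": 0, "ty": 0, "tz": 0, "rx": 0, "ry": 0, "rz": 0, "gripper": -0.1}, {"tx": 0, "ty": 0, "tz": 0, "rx": 0, "ry": 0, "rz": 0, "gripper": -0.1}])

```text
time_s: 16.98
ee_pos: [515.8, 153.3, 235.9]
ee_rot: [-180.0, 0.0, 165.8]
force: [-0.0, 0.2, -0.3]
gripper_width: 50.1
gripper_force: 0.0
```

```bash
cat > chk.py <<'E'
from h import *
import sys
st=env.state(); print(st['ee_pos'],st['ee_rot'],st['gripper_width'],st['time_s'])
r=[]
for n,rois in (('top',((185,215,300,310),(340,205,450,275))),('scene',((340,185,450,270),(200,200,300,265)))):
    g=grab(n); H,S,V=cv2.split(cv2.cvtColor(g['frame'],cv2.COLOR_RGB2HSV))
    x0,y0,x1,y1=rois[1]
    r.append(cv2.resize(g['frame'][y0-5:y1,x0:x1],(400,260),interpolation=cv2.INTER_CUBIC))
    for k,(x0,y0,x1,y1) in enumerate(rois[:1]):
        for c in('red','yellow','blue','white'):
            m={'red':((H<8)|(H>172))&(S>120),'yellow':(H>18)&(H<33)&(S>120),'blue':(H>105)&(H<125)&(S>120),'white':(S<40)&(V>225)}[c]
            M=np.zeros_like(H); M[y0:y1,x0:x1]=m[y0:y1,x0:x1]
            nn,l,s,ce=cv2.connectedComponentsWithStats(M)
            for i in sorted(range(1,nn),key=lambda i:-s[i,4])[:1]:
                if s[i,4]>30: print(n,c,s[i].tolist(),plane(g,*ce[i],76 if n=='top' else 66).round(1))
cv2.imwrite('pics/'+sys.argv[1],np.hstack(r)[:,:,::-1])
E
python3 chk.py k1.png
```

```text
[515.82527655 153.28148947 235.86360687] [-1.79964836e+02  6.12461189e-03  1.65801373e+02] 50.12899600181799 16.975
scene yellow [374, 222, 9, 12, 83] [521.  154.5  66. ]
scene blue [417, 232, 9, 12, 88] [545.5 273.8  66. ]
scene white [399, 223, 6, 7, 33] [511.4 220.2  66. ]
```

View pics/k1.png

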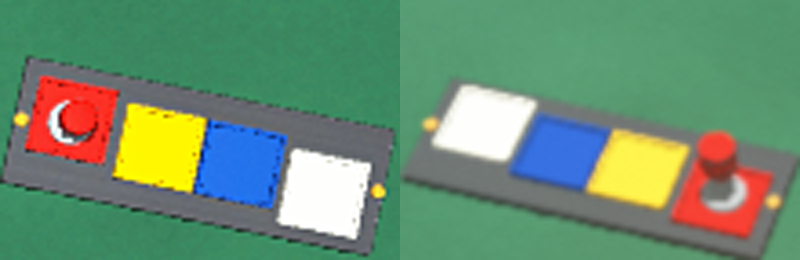

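Red stands upright in the middle of its nest (scene half, grip at (717,155) over foot at (722,190)). Next is yellow.

Emit:
send_rows(motion=[{"tx": 0, "ty": 0, "tz": 0.09, "rx": 0, "ry": 0, "rz": 0, "gripper": -0.1}, {"tx": 0, "ty": 0, "tz": 0.09, "rx": 0, "ry": 0, "rz": 0, "gripper": -0.1}, {"tx": 0, "ty": 0, "tz": 0.09, "rx": 0, "ry": 0, "rz": 0, "gripper": -0.1}, {"tx": 0, "ty": 0, "tz": 0.07, "rx": 0, "ry": 0, "rz": 0, "gripper": -0.1}, {"tx": 0, "ty": 0, "tz": 0.042, "rx": 0, "ry": 0, "rz": 0, "gripper": -0.1}, {"tx": 0, "ty": 0, "tz": 0, "rx": 0, "ry": 0, "rz": 0, "gripper": -0.1}, {"tx": 0, "ty": 0, "tz": 0, "rx": 0, "ry": 0, "rz": 0, "gripper": 0.3}, {"tx": 0, "ty": 0, "tz": 0, "rx": 0, "ry": 0, "rz": 0, "gripper": 1}, {"tx": 0, "ty": 0, "tz": 0, "rx": 0, "ry": 0, "rz": 0, "gripper": 1}, {"tx": 0, "ty": 0, "tz": 0, "rx": 0, "ry": 0, "rz": 0, "gripper": 1}])

```text
time_s: 18.32
ee_pos: [516.5, 153.8, 45.9]
ee_rot: [180.0, 0.1, 165.8]
force: [-1.8, -0.5, 4.2]
gripper_width: 25.3
gripper_force: 30.0
```

Emit:
send_rows(motion=[{"tx": 0, "ty": 0, "tz": -0.06, "rx": 0, "ry": 0, "rz": 0, "gripper": 1}, {"tx": 0, "ty": 0, "tz": -0.1, "rx": 0, "ry": 0, "rz": 0, "gripper": 1}, {"tx": 0, "ty": 0, "tz": -0.12, "rx": 0, "ry": 0, "rz": 0, "gripper": 1}, {"tx": 0, "ty": 0, "tz": -0.12, "rx": 0, "ry": 0, "rz": 0, "gripper": 1}, {"tx": -0.031, "ty": -0.0813, "tz": 0, "rx": 0, "ry": 0, "rz": 0, "gripper": 1}, {"tx": -0.031, "ty": -0.0813, "tz": 0, "rx": 0, "ry": 0, "rz": 0, "gripper": 1}, {"tx": -0.031, "ty": -0.0813, "tz": 0, "rx": 0, "ry": 0, "rz": 0, "gripper": 1}, {"tx": -0.031, "ty": -0.0813, "tz": 0, "rx": 0, "ry": 0, "rz": 0, "gripper": 1}, {"tx": -0.031, "ty": -0.0813, "tz": 0, "rx": 0, "ry": 0, "rz": 0, "gripper": 1}, {"tx": -0.031, "ty": -0.0813, "tz": 0, "rx": 0, "ry": 0, "rz": 0, "gripper": 1}, {"tx": -0.031, "ty": -0.0813, "tz": 0, "rx": 0, "ry": 0, "rz": 0, "gripper": 1}, {"tx": -0.031, "ty": -0.0813, "tz": 0, "rx": 0, "ry": 0, "rz": 0, "gripper": 1}])

```text
time_s: 19.82
ee_pos: [555.9, -193.1, 244.5]
ee_rot: [180.0, -0.1, 165.8]
force: [1.1, 0.1, -1.4]
gripper_width: 25.3
gripper_force: 30.0
```

Emit:
send_rows(motion=[{"tx": 0, "ty": 0, "tz": 0, "rx": 0, "ry": 0, "rz": 0, "gripper": 1}, {"tx": 0, "ty": 0, "tz": 0.06, "rx": 0, "ry": 0, "rz": 0, "gripper": 1}, {"tx": 0, "ty": 0, "tz": 0.09, "rx": 0, "ry": 0, "rz": 0, "gripper": 1}, {"tx": 0, "ty": 0, "tz": 0.09, "rx": 0, "ry": 0, "rz": 0, "gripper": 1}, {"tx": 0, "ty": 0, "tz": 0.07, "rx": 0, "ry": 0, "rz": 0, "gripper": 1}, {"tx": 0, "ty": 0, "tz": 0.04, "rx": 0, "ry": 0, "rz": 0, "gripper": 1}, {"tx": 0, "ty": 0, "tz": 0, "rx": 0, "ry": 0, "rz": 0, "gripper": 1}, {"tx": 0, "ty": 0, "tz": 0, "rx": 0, "ry": 0, "rz": 0, "gripper": 1}])

```text
time_s: 20.82
ee_pos: [556.8, -191.6, 70.9]
ee_rot: [180.0, 0.1, 165.8]
force: [-0.1, 0.6, -1.6]
gripper_width: 25.3
gripper_force: 30.0
```

Emit:
send_rows(motion=[{"tx": 0, "ty": 0, "tz": 0.018, "rx": 0, "ry": 0, "rz": 0, "gripper": 1}, {"tx": 0, "ty": 0, "tz": 0.006, "rx": 0, "ry": 0, "rz": 0, "gripper": 1}, {"tx": 0, "ty": 0, "tz": 0.004, "rx": 0, "ry": 0, "rz": 0, "gripper": 1}, {"tx": 0, "ty": 0, "tz": 0, "rx": 0, "ry": 0, "rz": 0, "gripper": 1}, {"tx": 0, "ty": 0, "tz": 0, "rx": 0, "ry": 0, "rz": 0, "gripper": 1}])

```text
time_s: 21.45
ee_pos: [556.2, -192.0, 56.9]
ee_rot: [180.0, 0.0, 165.8]
force: [-1.9, 0.7, 6.2]
gripper_width: 25.4
gripper_force: 30.0
```

Emit:
send_rows(motion=[{"tx": 0, "ty": 0, "tz": 0, "rx": 0, "ry": 0, "rz": 0, "gripper": -0.1}, {"tx": 0, "ty": 0, "tz": 0, "rx": 0, "ry": 0, "rz": 0, "gripper": -0.1}, {"tx": 0, "ty": 0, "tz": 0, "rx": 0, "ry": 0, "rz": 0, "gripper": -0.1}, {"tx": 0, "ty": 0, "tz": -0.06, "rx": 0, "ry": 0, "rz": 0, "gripper": -0.1}, {"tx": 0, "ty": 0, "tz": -0.1, "rx": 0, "ry": 0, "rz": 0, "gripper": -0.1}, {"tx": 0, "ty": 0, "tz": -0.1, "rx": 0, "ry": 0, "rz": 0, "gripper": -0.1}, {"tx": 0, "ty": 0, "tz": -0.1, "rx": 0, "ry": 0, "rz": 0, "gripper": -0.1}])

```text
time_s: 22.32
ee_pos: [556.0, -191.9, 237.4]
ee_rot: [180.0, 0.0, 165.8]
force: [0.2, -0.2, 0.0]
gripper_width: 50.0
gripper_force: 0.0
```

Emit:
send_rows(motion=[{"tx": 0.0309, "ty": 0.085, "tz": 0, "rx": 0, "ry": 0, "rz": 0, "gripper": -0.1}, {"tx": 0.0309, "ty": 0.085, "tz": 0, "rx": 0, "ry": 0, "rz": 0, "gripper": -0.1}, {"tx": 0.0309, "ty": 0.085, "tz": 0, "rx": 0, "ry": 0, "rz": 0, "gripper": -0.1}, {"tx": 0.0309, "ty": 0.085, "tz": 0, "rx": 0, "ry": 0, "rz": 0, "gripper": -0.1}, {"tx": 0.0309, "ty": 0.085, "tz": 0, "rx": 0, "ry": 0, "rz": 0, "gripper": -0.1}, {"tx": 0.0309, "ty": 0.085, "tz": 0, "rx": 0, "ry": 0, "rz": 0, "gripper": -0.1}, {"tx": 0.0309, "ty": 0.085, "tz": 0, "rx": 0, "ry": 0, "rz": 0, "gripper": -0.1}, {"tx": 0.0309, "ty": 0.085, "tz": 0, "rx": 0, "ry": 0, "rz": 0, "gripper": -0.1}, {"tx": 0.0309, "ty": 0.085, "tz": 0, "rx": 0, "ry": 0, "rz": 0, "gripper": -0.1}, {"tx": 0, "ty": 0, "tz": 0, "rx": 0, "ry": 0, "rz": 0, "gripper": -0.1}, {"tx": 0, "ty": 0, "tz": 0, "rx": 0, "ry": 0, "rz": 0, "gripper": -0.1}])

```text
time_s: 23.7
ee_pos: [515.2, 212.6, 235.7]
ee_rot: [-180.0, -0.0, 165.8]
force: [-0.0, -0.3, 0.8]
gripper_width: 50.1
gripper_force: 0.0
```

Emit:
send_rows(motion=[{"tx": 0, "ty": 0, "tz": 0.09, "rx": 0, "ry": 0, "rz": 0, "gripper": -0.1}, {"tx": 0, "ty": 0, "tz": 0.09, "rx": 0, "ry": 0, "rz": 0, "gripper": -0.1}, {"tx": 0, "ty": 0, "tz": 0.09, "rx": 0, "ry": 0, "rz": 0, "gripper": -0.1}, {"tx": 0, "ty": 0, "tz": 0.07, "rx": 0, "ry": 0, "rz": 0, "gripper": -0.1}, {"tx": 0, "ty": 0, "tz": 0.042, "rx": 0, "ry": 0, "rz": 0, "gripper": -0.1}, {"tx": 0, "ty": 0, "tz": 0, "rx": 0, "ry": 0, "rz": 0, "gripper": -0.1}, {"tx": 0, "ty": 0, "tz": 0, "rx": 0, "ry": 0, "rz": 0, "gripper": 0.3}, {"tx": 0, "ty": 0, "tz": 0, "rx": 0, "ry": 0, "rz": 0, "gripper": 1}, {"tx": 0, "ty": 0, "tz": 0, "rx": 0, "ry": 0, "rz": 0, "gripper": 1}, {"tx": 0, "ty": 0, "tz": 0, "rx": 0, "ry": 0, "rz": 0, "gripper": 1}])

```text
time_s: 24.95
ee_pos: [516.0, 213.1, 45.9]
ee_rot: [179.9, 0.1, 165.8]
force: [0.2, -0.7, 5.1]
gripper_width: 25.5
gripper_force: 30.0
```

Emit:
send_rows(motion=[{"tx": 0, "ty": 0, "tz": -0.06, "rx": 0, "ry": 0, "rz": 0, "gripper": 1}, {"tx": 0, "ty": 0, "tz": -0.1, "rx": 0, "ry": 0, "rz": 0, "gripper": 1}, {"tx": 0, "ty": 0, "tz": -0.12, "rx": 0, "ry": 0, "rz": 0, "gripper": 1}, {"tx": 0, "ty": 0, "tz": -0.12, "rx": 0, "ry": 0, "rz": 0, "gripper": 1}])

```text
time_s: 25.45
ee_pos: [514.7, 212.9, 246.3]
ee_rot: [-180.0, -0.1, 165.8]
force: [0.7, 0.2, -1.6]
gripper_width: 25.2
gripper_force: 30.0
```

Emit:
send_rows(motion=[{"tx": -0.0245, "ty": -0.0926, "tz": 0, "rx": 0, "ry": 0, "rz": 0, "gripper": 1}, {"tx": -0.0245, "ty": -0.0926, "tz": 0, "rx": 0, "ry": 0, "rz": 0, "gripper": 1}, {"tx": -0.0245, "ty": -0.0926, "tz": 0, "rx": 0, "ry": 0, "rz": 0, "gripper": 1}, {"tx": -0.0245, "ty": -0.0926, "tz": 0, "rx": 0, "ry": 0, "rz": 0, "gripper": 1}, {"tx": -0.0245, "ty": -0.0926, "tz": 0, "rx": 0, "ry": 0, "rz": 0, "gripper": 1}, {"tx": -0.0245, "ty": -0.0926, "tz": 0, "rx": 0, "ry": 0, "rz": 0, "gripper": 1}, {"tx": -0.0245, "ty": -0.0926, "tz": 0, "rx": 0, "ry": 0, "rz": 0, "gripper": 1}, {"tx": -0.0245, "ty": -0.0926, "tz": 0, "rx": 0, "ry": 0, "rz": 0, "gripper": 1}, {"tx": -0.0245, "ty": -0.0926, "tz": 0, "rx": 0, "ry": 0, "rz": 0, "gripper": 1}, {"tx": -0.0245, "ty": -0.0926, "tz": 0, "rx": 0, "ry": 0, "rz": 0, "gripper": 1}, {"tx": -0.0245, "ty": -0.0926, "tz": 0, "rx": 0, "ry": 0, "rz": 0, "gripper": 1}, {"tx": 0, "ty": 0, "tz": 0, "rx": 0, "ry": 0, "rz": 0, "gripper": 1}])

```text
time_s: 26.95
ee_pos: [520.3, -316.6, 243.7]
ee_rot: [-180.0, -0.1, 165.6]
force: [0.6, 0.4, -1.3]
gripper_width: 25.4
gripper_force: 30.0
```

Emit:
send_rows(motion=[{"tx": 0, "ty": 0, "tz": 0, "rx": 0, "ry": 0, "rz": 0, "gripper": 1}, {"tx": 0, "ty": 0, "tz": 0.06, "rx": 0, "ry": 0, "rz": 0, "gripper": 1}, {"tx": 0, "ty": 0, "tz": 0.09, "rx": 0, "ry": 0, "rz": 0, "gripper": 1}, {"tx": 0, "ty": 0, "tz": 0.09, "rx": 0, "ry": 0, "rz": 0, "gripper": 1}, {"tx": 0, "ty": 0, "tz": 0.07, "rx": 0, "ry": 0, "rz": 0, "gripper": 1}, {"tx": 0, "ty": 0, "tz": 0.04, "rx": 0, "ry": 0, "rz": 0, "gripper": 1}, {"tx": 0, "ty": 0, "tz": 0, "rx": 0, "ry": 0, "rz": 0, "gripper": 1}, {"tx": 0, "ty": 0, "tz": 0, "rx": 0, "ry": 0, "rz": 0, "gripper": 1}])

```text
time_s: 27.95
ee_pos: [521.7, -313.4, 71.1]
ee_rot: [-180.0, 0.1, 165.8]
force: [0.7, -0.2, -1.3]
gripper_width: 25.4
gripper_force: 30.0
```

Emit:
send_rows(motion=[{"tx": 0, "ty": 0, "tz": 0.018, "rx": 0, "ry": 0, "rz": 0, "gripper": 1}, {"tx": 0, "ty": 0, "tz": 0.006, "rx": 0, "ry": 0, "rz": 0, "gripper": 1}, {"tx": 0, "ty": 0, "tz": 0.004, "rx": 0, "ry": 0, "rz": 0, "gripper": 1}, {"tx": 0, "ty": 0, "tz": 0, "rx": 0, "ry": 0, "rz": 0, "gripper": 1}, {"tx": 0, "ty": 0, "tz": 0, "rx": 0, "ry": 0, "rz": 0, "gripper": 1}])

```text
time_s: 28.58
ee_pos: [520.8, -313.8, 57.0]
ee_rot: [180.0, 0.0, 165.8]
force: [-1.4, 1.2, 6.1]
gripper_width: 25.5
gripper_force: 30.0
```

Emit:
send_rows(motion=[{"tx": 0, "ty": 0, "tz": 0, "rx": 0, "ry": 0, "rz": 0, "gripper": -0.1}, {"tx": 0, "ty": 0, "tz": 0, "rx": 0, "ry": 0, "rz": 0, "gripper": -0.1}, {"tx": 0, "ty": 0, "tz": 0, "rx": 0, "ry": 0, "rz": 0, "gripper": -0.1}, {"tx": 0, "ty": 0, "tz": -0.06, "rx": 0, "ry": 0, "rz": 0, "gripper": -0.1}, {"tx": 0, "ty": 0, "tz": -0.1, "rx": 0, "ry": 0, "rz": 0, "gripper": -0.1}, {"tx": 0, "ty": 0, "tz": -0.1, "rx": 0, "ry": 0, "rz": 0, "gripper": -0.1}, {"tx": 0, "ty": 0, "tz": -0.1, "rx": 0, "ry": 0, "rz": 0, "gripper": -0.1}])

```text
time_s: 29.45
ee_pos: [520.7, -313.8, 237.4]
ee_rot: [180.0, 0.0, 165.8]
force: [0.5, -0.9, 0.0]
gripper_width: 50.3
gripper_force: 0.0
```

Emit:
send_rows(motion=[{"tx": 0.0205, "ty": 0.0955, "tz": 0, "rx": 0, "ry": 0, "rz": 0, "gripper": -0.1}, {"tx": 0.0205, "ty": 0.0955, "tz": 0, "rx": 0, "ry": 0, "rz": 0, "gripper": -0.1}, {"tx": 0.0205, "ty": 0.0955, "tz": 0, "rx": 0, "ry": 0, "rz": 0, "gripper": -0.1}, {"tx": 0.0205, "ty": 0.0955, "tz": 0, "rx": 0, "ry": 0, "rz": 0, "gripper": -0.1}, {"tx": 0.0205, "ty": 0.0955, "tz": 0, "rx": 0, "ry": 0, "rz": 0, "gripper": -0.1}, {"tx": 0.0205, "ty": 0.0955, "tz": 0, "rx": 0, "ry": 0, "rz": 0, "gripper": -0.1}, {"tx": 0.0205, "ty": 0.0955, "tz": 0, "rx": 0, "ry": 0, "rz": 0, "gripper": -0.1}, {"tx": 0.0205, "ty": 0.0955, "tz": 0, "rx": 0, "ry": 0, "rz": 0, "gripper": -0.1}, {"tx": 0.0205, "ty": 0.0955, "tz": 0, "rx": 0, "ry": 0, "rz": 0, "gripper": -0.1}, {"tx": 0.0205, "ty": 0.0955, "tz": 0, "rx": 0, "ry": 0, "rz": 0, "gripper": -0.1}, {"tx": 0.0205, "ty": 0.0955, "tz": 0, "rx": 0, "ry": 0, "rz": 0, "gripper": -0.1}, {"tx": 0.0205, "ty": 0.0955, "tz": 0, "rx": 0, "ry": 0, "rz": 0, "gripper": -0.1}])

```text
time_s: 30.95
ee_pos: [542.3, 273.4, 235.8]
ee_rot: [180.0, 0.0, 165.8]
force: [1.3, 0.1, 0.8]
gripper_width: 50.0
gripper_force: 0.0
```

Emit:
send_rows(motion=[{"tx": 0, "ty": 0, "tz": 0, "rx": 0, "ry": 0, "rz": 0, "gripper": -0.1}, {"tx": 0, "ty": 0, "tz": 0, "rx": 0, "ry": 0, "rz": 0, "gripper": -0.1}])

```text
time_s: 31.2
ee_pos: [542.2, 271.3, 235.6]
ee_rot: [-179.9, -0.0, 165.8]
force: [-0.5, 0.0, -0.7]
gripper_width: 50.3
gripper_force: 0.0
```

Emit:
send_rows(motion=[{"tx": 0, "ty": 0, "tz": 0.09, "rx": 0, "ry": 0, "rz": 0, "gripper": -0.1}, {"tx": 0, "ty": 0, "tz": 0.09, "rx": 0, "ry": 0, "rz": 0, "gripper": -0.1}, {"tx": 0, "ty": 0, "tz": 0.09, "rx": 0, "ry": 0, "rz": 0, "gripper": -0.1}, {"tx": 0, "ty": 0, "tz": 0.07, "rx": 0, "ry": 0, "rz": 0, "gripper": -0.1}, {"tx": 0, "ty": 0, "tz": 0.042, "rx": 0, "ry": 0, "rz": 0, "gripper": -0.1}, {"tx": 0, "ty": 0, "tz": 0, "rx": 0, "ry": 0, "rz": 0, "gripper": -0.1}, {"tx": 0, "ty": 0, "tz": 0, "rx": 0, "ry": 0, "rz": 0, "gripper": 0.3}, {"tx": 0, "ty": 0, "tz": 0, "rx": 0, "ry": 0, "rz": 0, "gripper": 1}, {"tx": 0, "ty": 0, "tz": 0, "rx": 0, "ry": 0, "rz": 0, "gripper": 1}, {"tx": 0, "ty": 0, "tz": 0, "rx": 0, "ry": 0, "rz": 0, "gripper": 1}])

```text
time_s: 32.45
ee_pos: [543.0, 272.1, 46.1]
ee_rot: [179.9, 0.1, 165.8]
force: [-1.1, -0.0, 5.1]
gripper_width: 25.2
gripper_force: 30.0
```

Emit:
send_rows(motion=[{"tx": 0, "ty": 0, "tz": -0.06, "rx": 0, "ry": 0, "rz": 0, "gripper": 1}, {"tx": 0, "ty": 0, "tz": -0.1, "rx": 0, "ry": 0, "rz": 0, "gripper": 1}, {"tx": 0, "ty": 0, "tz": -0.12, "rx": 0, "ry": 0, "rz": 0, "gripper": 1}, {"tx": 0, "ty": 0, "tz": -0.12, "rx": 0, "ry": 0, "rz": 0, "gripper": 1}])

```text
time_s: 32.95
ee_pos: [541.7, 271.7, 246.2]
ee_rot: [-180.0, -0.1, 165.8]
force: [0.2, -0.3, -1.9]
gripper_width: 25.3
gripper_force: 30.0
```

Emit:
send_rows(motion=[{"tx": -0.0235, "ty": -0.0923, "tz": 0, "rx": 0, "ry": 0, "rz": 0, "gripper": 1}, {"tx": -0.0235, "ty": -0.0923, "tz": 0, "rx": 0, "ry": 0, "rz": 0, "gripper": 1}, {"tx": -0.0235, "ty": -0.0923, "tz": 0, "rx": 0, "ry": 0, "rz": 0, "gripper": 1}, {"tx": -0.0235, "ty": -0.0923, "tz": 0, "rx": 0, "ry": 0, "rz": 0, "gripper": 1}, {"tx": -0.0235, "ty": -0.0923, "tz": 0, "rx": 0, "ry": 0, "rz": 0, "gripper": 1}, {"tx": -0.0235, "ty": -0.0923, "tz": 0, "rx": 0, "ry": 0, "rz": 0, "gripper": 1}, {"tx": -0.0235, "ty": -0.0923, "tz": 0, "rx": 0, "ry": 0, "rz": 0, "gripper": 1}, {"tx": -0.0235, "ty": -0.0923, "tz": 0, "rx": 0, "ry": 0, "rz": 0, "gripper": 1}, {"tx": -0.0235, "ty": -0.0923, "tz": 0, "rx": 0, "ry": 0, "rz": 0, "gripper": 1}, {"tx": -0.0235, "ty": -0.0923, "tz": 0, "rx": 0, "ry": 0, "rz": 0, "gripper": 1}, {"tx": -0.0235, "ty": -0.0923, "tz": 0, "rx": 0, "ry": 0, "rz": 0, "gripper": 1}, {"tx": 0, "ty": 0, "tz": 0, "rx": 0, "ry": 0, "rz": 0, "gripper": 1}])

```text
time_s: 34.45
ee_pos: [542.3, -254.8, 243.9]
ee_rot: [-180.0, -0.1, 165.6]
force: [-0.6, 1.1, -1.0]
gripper_width: 25.2
gripper_force: 30.0
```

Emit:
send_rows(motion=[{"tx": 0, "ty": 0, "tz": 0, "rx": 0, "ry": 0, "rz": 0, "gripper": 1}, {"tx": 0, "ty": 0, "tz": 0.06, "rx": 0, "ry": 0, "rz": 0, "gripper": 1}, {"tx": 0, "ty": 0, "tz": 0.09, "rx": 0, "ry": 0, "rz": 0, "gripper": 1}, {"tx": 0, "ty": 0, "tz": 0.06, "rx": 0, "ry": 0, "rz": 0, "gripper": 1}, {"tx": 0, "ty": 0, "tz": 0, "rx": 0, "ry": 0, "rz": 0, "gripper": 1}])

```text
time_s: 35.08
ee_pos: [541.4, -249.7, 137.7]
ee_rot: [179.9, -0.3, 165.9]
force: [-0.1, -0.3, -2.0]
gripper_width: 25.5
gripper_force: 30.0
```

```bash
python3 chk.py k2.png
```

```text
[ 541.40528946 -249.7344607   137.65616156] [179.90443147  -0.34836085 165.88649403] 25.478062037796413 35.075
```

View pics/k2.png

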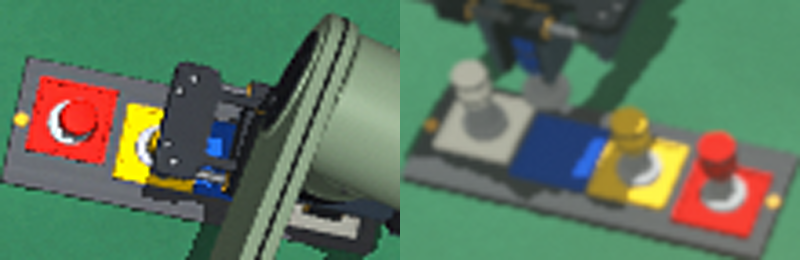

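White, yellow and red all stand upright in their nests (scene half, feet at about (487,122), (643,165) and (722,190)). Blue is hanging above its own nest, so I'll lower it.

Emit:
send_rows(motion=[{"tx": 0, "ty": 0, "tz": 0.06, "rx": 0, "ry": 0, "rz": 0, "gripper": 1}, {"tx": 0, "ty": 0, "tz": 0.06, "rx": 0, "ry": 0, "rz": 0, "gripper": 1}, {"tx": 0, "ty": 0, "tz": 0.02, "rx": 0, "ry": 0, "rz": 0, "gripper": 1}, {"tx": 0, "ty": 0, "tz": 0, "rx": 0, "ry": 0, "rz": 0, "gripper": 1}, {"tx": 0, "ty": 0, "tz": 0, "rx": 0, "ry": 0, "rz": 0, "gripper": 1}])

```text
time_s: 35.8
ee_pos: [544.2, -252.5, 71.7]
ee_rot: [-180.0, 0.2, 165.8]
force: [-0.2, 0.0, -0.6]
gripper_width: 25.1
gripper_force: 30.0
```

Emit:
send_rows(motion=[{"tx": 0, "ty": 0, "tz": 0.018, "rx": 0, "ry": 0, "rz": 0, "gripper": 1}, {"tx": 0, "ty": 0, "tz": 0.006, "rx": 0, "ry": 0, "rz": 0, "gripper": 1}, {"tx": 0, "ty": 0, "tz": 0.004, "rx": 0, "ry": 0, "rz": 0, "gripper": 1}, {"tx": 0, "ty": 0, "tz": 0, "rx": 0, "ry": 0, "rz": 0, "gripper": 1}, {"tx": 0, "ty": 0, "tz": 0, "rx": 0, "ry": 0, "rz": 0, "gripper": 1}])

```text
time_s: 36.42
ee_pos: [542.9, -251.9, 57.1]
ee_rot: [180.0, 0.0, 165.8]
force: [-2.1, 0.9, 6.0]
gripper_width: 25.3
gripper_force: 30.0
```

Emit:
send_rows(motion=[{"tx": 0, "ty": 0, "tz": 0, "rx": 0, "ry": 0, "rz": 0, "gripper": -0.1}, {"tx": 0, "ty": 0, "tz": 0, "rx": 0, "ry": 0, "rz": 0, "gripper": -0.1}, {"tx": 0, "ty": 0, "tz": 0, "rx": 0, "ry": 0, "rz": 0, "gripper": -0.1}, {"tx": 0, "ty": 0, "tz": -0.06, "rx": 0, "ry": 0, "rz": 0, "gripper": -0.1}, {"tx": 0, "ty": 0, "tz": -0.1, "rx": 0, "ry": 0, "rz": 0, "gripper": -0.1}, {"tx": 0, "ty": 0, "tz": -0.1, "rx": 0, "ry": 0, "rz": 0, "gripper": -0.1}, {"tx": 0, "ty": 0, "tz": -0.1, "rx": 0, "ry": 0, "rz": 0, "gripper": -0.1}])

```text
time_s: 37.3
ee_pos: [542.8, -252.0, 237.4]
ee_rot: [180.0, -0.0, 165.8]
force: [0.0, -0.6, 0.7]
gripper_width: 50.4
gripper_force: 0.0
```

Emit:
send_rows(motion=[{"tx": 0.0538, "ty": 0.0461, "tz": 0, "rx": 0, "ry": 0, "rz": 0, "gripper": -0.1}, {"tx": 0.0538, "ty": 0.0461, "tz": 0, "rx": 0, "ry": 0, "rz": 0, "gripper": -0.1}, {"tx": 0.0538, "ty": 0.0461, "tz": 0, "rx": 0, "ry": 0, "rz": 0, "gripper": -0.1}, {"tx": 0.0538, "ty": 0.0461, "tz": 0, "rx": 0, "ry": 0, "rz": 0, "gripper": -0.1}, {"tx": 0.0538, "ty": 0.0461, "tz": 0, "rx": 0, "ry": 0, "rz": 0, "gripper": -0.1}, {"tx": 0.0538, "ty": 0.0461, "tz": 0, "rx": 0, "ry": 0, "rz": 0, "gripper": -0.1}, {"tx": 0.0538, "ty": 0.0461, "tz": 0, "rx": 0, "ry": 0, "rz": 0, "gripper": -0.1}, {"tx": 0.0538, "ty": 0.0461, "tz": 0, "rx": 0, "ry": 0, "rz": 0, "gripper": -0.1}, {"tx": 0, "ty": 0, "tz": 0, "rx": 0, "ry": 0, "rz": 0, "gripper": -0.1}, {"tx": 0, "ty": 0, "tz": 0, "rx": 0, "ry": 0, "rz": 0, "gripper": -0.1}])

```text
time_s: 38.55
ee_pos: [380.2, -20.8, 236.1]
ee_rot: [-180.0, 0.1, 165.8]
force: [0.4, -0.0, 0.4]
gripper_width: 50.3
gripper_force: 0.0
```

```bash
python3 - <<'E'
from h import *
g=grab('scene'); cv2.imwrite('pics/end.png',cv2.resize(g['frame'][150:350,130:510],(798,420),interpolation=cv2.INTER_CUBIC)[:,:,::-1])
E
```

```text
(no output)
```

View pics/end.png

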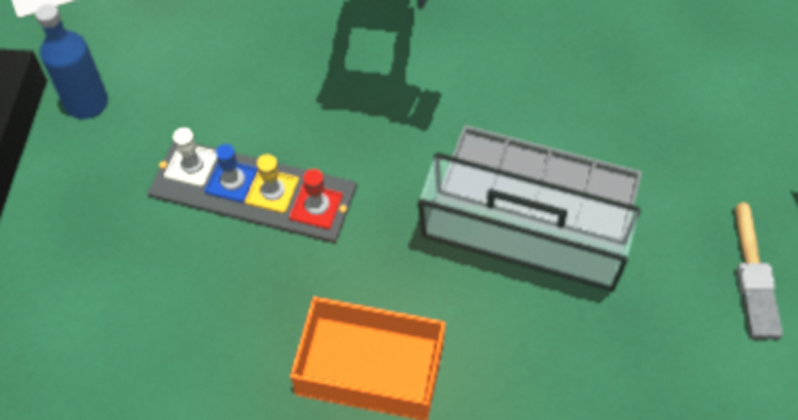

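The final picture shows all four gauges upright in their matching nests (feet at about (190,163), (232,178), (272,188) and (316,205)). The cover is open at (530,210), and the flask, bin and brush are where they were.

```bash
python3 -c "
from workcell import env
print(env.job_done())"
```

```text
the job is handed in; nothing more can be done
None
```

The job is handed in at about 39 s: the cover stays open by itself, all four gauges stand upright in the nests of their own colour, and the last picture shows the flask, bin and brush where they were; no verdict came back.

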